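# Draw a backdrop panel from its slotted rack and stand it on the photo stand

## Task

For the next sherd photograph, slide the blue backdrop panel up out of its leaning slot by its top edge, without levering hard on the rack, and stand it upright and centred on the ledge of the photo stand, leaning back against the stand's plate. The ledge has been clamped at some unknown height, so feel for it and set the panel down on it gently, still held, before letting go, not dropping it. Leave the other two panels and the two loose sherds at the sides where they are.

Things in the scene. Friction and masses are not known exactly. Their poses are not given: they have to be found in the camera images.
- blue_panel: blue sheet 6 mm thick, 130 wide, 150 tall, black strip 10 mm thick, 16 high along the top edge; origin mid bottom edge, x through the thickness, y along the width, z up the sheet (top edge at z = 150 mm); 0.09 to 0.18 kg. Stands in any one of the rack's three slots, leaning 15 degrees back, lower 90 mm between guides, upper 60 mm free
- white_panel: white sheet 6 mm thick, 130 wide, 150 tall, black strip 10 mm thick, 16 high along the top edge; origin mid bottom edge, x through the thickness, y along the width, z up the sheet (top edge at z = 150 mm); stays in its slot
- red_panel: red sheet 6 mm thick, 130 wide, 150 tall, black strip 10 mm thick, 16 high along the top edge; origin mid bottom edge, x through the thickness, y along the width, z up the sheet (top edge at z = 150 mm); stays in its slot
- rack: fixed grey rack, 215 (x) x 166 (y) x 109 mm high; origin under its centre, x to its back. Three slots 60 mm apart along x, leaning 15 degrees, tops towards +x. Slot floors 22 mm above the table; side guides (inner edges y = +-59 mm) reach 90 mm up each slot; slot gap 9 mm. Only air between the panels above the slot floors
- photo_stand: fixed stand: aluminium foot 180 x 170 x 10 mm (x -45 to +135 mm) carrying the plywood back plate stand_face; origin on the table, x to its back. On the plate a dark steel ledge 150 mm wide, square to it: 16 mm from plate to a front lip 3 mm thick that rises 5 mm. Ledge top clamped (firm to 50 N) anywhere from 15 to 65 mm up the plate; not measured, see or feel it
- stand_face: plywood back plate of the stand, reclined 25 degrees: 150 mm wide (y), 8 mm thick; front face is the plane x = 0 (x points to the rear, the panel goes on the -x side), z up the slope; origin mid lower edge of the front face, 12 mm above the table. Reaches z = 95 mm in the middle 74 mm, 145 mm in two side horns (notch for a hand); a panel on the ledge stands 20 mm or more above the horns
- sherd_d1: brown pottery sherd 57 x 75 x 12 mm lying loose on the table at the left; bystander
- sherd_f1: brown pottery sherd 55 x 57 x 10 mm lying loose on the table at the right; bystander
Things that resemble listed ones, but are neither listed nor needed, are in the scene too. Leave any orange look-alike of the blue_panel alone.

How it is judged:
On the way, in this order (a step that is already met when the one before it is completed fails the run):
1. the blue panel is held by the fingers and drawn up clear of the rack's guides (z of blue_panel in the frame of rack above 0.11 m and contact force between the fingers and blue_panel above 0.5 N), for 0.1 s.
2. the blue panel rests against the stand, in its place, while the fingers still hold it (y of blue_panel in the frame of stand_face between -0.025 and 0.025 m and x of blue_panel in the frame of stand_face between -0.016 and 0.003 m and z of blue_panel in the frame of stand_face between 0.008 and 0.072 m and contact force between blue_panel and photo_stand above 0.3 N and contact force between the fingers and blue_panel above 0.5 N), for 0.1 s.
At the end, for the whole second after the job is handed in: the blue panel, released and at rest, stands right way up on the ledge between lip and back plate (bottom edge within 16 mm of the plate), within 25 mm of the plate's centre line, along the plate to 0.13 rad (y of blue_panel in the frame of stand_face between -0.025 and 0.025 m and x of blue_panel in the frame of stand_face between -0.016 and 0.003 m and z of blue_panel in the frame of stand_face between 0.008 and 0.072 m and angle between the z axis of blue_panel and the z axis of stand_face, either way round below 0.13 rad and angle between the x axis of blue_panel and the x axis of stand_face, either way round below 0.13 rad and height (world z) of blue_panel below 0.09 m and angle between blue_panel's own z axis and vertical below 0.7 rad and contact force between blue_panel and photo_stand above 0.2 N and contact force between blue_panel and the fingers below 0.05 N and linear speed of blue_panel below 0.02 m/s); the robot touches nothing.
It fails at once if the blue panel falls (faster than 0.25 m/s) when not held (linear speed of blue_panel above 0.25 m/s and contact force between blue_panel and the fingers below 0.01 N).
It fails at once if the blue panel is levered against the rack with more than 45 N (contact force between blue_panel and rack above 45 N).
It fails at once if the blue panel is pressed on the stand with more than 30 N (contact force between blue_panel and photo_stand above 30 N).
It fails at once if another panel is moved more than 20 mm (distance of any of white_panel, red_panel from where it was at the start of the episode above 0.02 m).
It fails at once if a sherd is moved more than 20 mm (distance of any of sherd_d1, sherd_f1 from where it was at the start of the episode above 0.02 m).
It also fails if it takes over 45 s, if anything falls off the work surface, if the arm or the gripper's body presses on something with over 40 N, if the wrist force passes 120 N, or if a joint passes its speed limit or range.

## Robot

A 6-joint arm with a two-finger parallel gripper is mounted at the origin on a cart in front of the work surface, level with it; the furniture and walls round the work are solid. World frame = base frame: x ahead of the robot, y to its left, z up, the work surface at z = 0. Lengths are in m, angles in rad, forces in N, time in s.
With the tool pointing down it reaches from about 0.35 to 0.975 m from the base axis. Payload 4.9 kg.
Tool frame: the origin (TCP) lies at the very end of the fingers, on their centre line; the grasp point (between the pads) lies manip.grip_point_offset behind it (manip.grip_point_offset is the distance from the TCP to the grasp point, in m); z points along the fingers, y is the line along which they close (so a half turn about z gives the same grasp; the last joint's range is limited). The gripper opens to 85 mm and grips with 20 to 120 N. Pads are 22 mm wide; open, the fingers measure 114 mm over their backs; the gripper's body (76 mm by 85 mm) begins 54 mm behind the grasp point. The pads swing forward as they close: fully open they stand 13 mm farther back than shut.
Start: joints at [-1.311, 0.053, 1.613, -0, 1.476, -0.119], TCP at [0.231, -0.581, 0.231] pointing down, gripper open.
Joint ranges: [-3.01, 3.01], [-1.01, 2.22], [0.06, 2.58], [-1.02, 4.17], [0.09, 2.62], [-3.14, 3.14]. Speed limits (rad/s): [2.57, 2.57, 3.14, 3.14, 3.14, 3.14].

## Interface

Orientations are given as a unit quaternion [w, x, y, z].
In Python, from plant import manip gives the robot as it stands.
- The arm moves only by the shell command python3 -m crank 'ROWS' [OPENING]. ROWS is JSON, a list of rows, each an object of numbers: "x", "y", "z": the shift along the tool's x, y, z in cm; "turn": the turn about the tool's z in rad. In form: [{"x": .., "y": .., "z": .., "turn": ..}, ...]. A call has 1 to 5 rows; each row shifts and turns the commanded pose from where the row before left it, along the tool's axes as they then stand; what a row does not reach is not made up. A row lasts 1/10 s, in which the tool goes at most 50 mm and 8.59 degrees, less where a joint would pass 70% of its speed; a pose out of reach is approached as far as the arm can. A call with a gripper value outside its range is refused whole. OPENING is the opening in per cent of the stroke, from 0 (shut) to 100 (fully open), set as the call begins (- or left out, the last holds). The fingers move at their own pace and stop on an object; the grip force is fixed at half the most. Time passes only in rows, so rows that do not move let the fingers close. It gives the time, the measured TCP pose, the force, the opening and the grip force at its end, in the units of the state.
- manip.state(): the state, without advancing time (a new reading comes with each control period).
- manip.grab_frame(name): name is "scene" or "top" or "wrist"; returns (picture, depth): 420x560x3 uint8, red, green, blue; 420x560 float32, m along the optical axis (not along the pixel's ray), 0 where there is no reading.
- manip.camera_model(name): a dict with "mtx" (3x3 intrinsics, pixels), "k1" (the pictures are not rectified: a ray, as slopes to the right and down, at radius r is drawn at 1 + k1 r^2 times it, then the intrinsics apply), "world_to_cam" (4x4, takes a point from world to camera coordinates). Camera axes: x right, y down, z forward; pixel columns grow to the right and rows downward; lengths in m; the calibration is good to about 2 mm. A picture is of the moment at which its call begins: read the wrist's pose just before it. camera_model takes no time and is no camera call; for the wrist camera it gives the pose at the moment of the call.
- manip.job_done(): hands the job in; it is judged then, once.
The state is a dict: "time": time; "joint_pos": joint angles; "joint_vel": joint speeds; "joint_efforts": joint torques, N m; "tool_pos": TCP position; "tool_rot": TCP orientation; "contact_force": force on the tool from outside, world axes, zero at the start; "ft_torque": the same for the moment, N m; "gripper_width": opening from 0.0 (shut) to 1.0 (fully open); "grasp_force": force on a finger pad.
Only numpy, scipy, OpenCV 4.12 (cv2) and the standard library are available. Lean on these libraries where they do the work, as an engineer would, in place of code of your own. Each camera call takes 0.05 s, during which the arm holds its last target. There are 200 camera calls.

## Working session

There is one attempt and no reset: what is moved stays moved. The work goes in short steps, Python scripts to look and compute and a shell command to move; the robot and the scene stay as the last step left them, time stands still between calls to the robot, and variables do not carry over. Pictures are saved under pics/ and viewed, at most 10 in all, crops included, and the job is handed in when it is done.

```bash
mkdir -p pics; ls; cat > h.py <<'E'
import numpy as np, cv2
from plant import manip
from scipy.spatial.transform import Rotation as R
def grab(n,save=None):
    m=manip.camera_model(n); p,d=manip.grab_frame(n)
    if save: cv2.imwrite('pics/'+save,p[:,:,::-1])
    np.savez('/tmp/'+n+'.npz',p=p,d=d,K=m['mtx'],k1=m['k1'],T=m['world_to_cam'])
    return p,d,m
def cloud(d,m):
    K=np.array(m['mtx']);k1=m['k1'];h,w=d.shape
    u,v=np.meshgrid(np.arange(w),np.arange(h))
    pts=np.stack([u,v],-1).reshape(-1,1,2).astype(float)
    s=cv2.undistortPoints(pts,K,np.array([k1,0,0,0.])).reshape(h,w,2)
    c=np.dstack([s*d[...,None],d])
    Ti=np.linalg.inv(np.array(m['world_to_cam']))
    return c@Ti[:3,:3].T+Ti[:3,3]
E
python3 - <<'E'
from h import *
print(manip.grip_point_offset,manip.state())
for n in ['scene','top']:
    p,d,m=grab(n,n+'0.png'); print(n,np.round(m['world_to_cam'],3).tolist(),np.round(m['mtx'],1).tolist(),m['k1'],(d>0).mean())
E
```

```text
pics
0.0187 {'time': 0.0, 'joint_pos': array([-1.31096264e+00,  5.33649804e-02,  1.61425879e+00,  2.97587232e-06,
        1.47601736e+00, -1.18986637e-01]), 'joint_vel': array([ 0.00100329, -0.00087921, -0.00075448,  0.00018586, -0.00016279,
       -0.00100815]), 'joint_efforts': array([ 1.11934543e-03, -3.93682730e+01, -3.70177388e+01, -7.12612518e-05,
        6.93030597e-03,  5.95954432e-06]), 'tool_pos': array([ 0.23099082, -0.5800886 ,  0.23007902]), 'tool_rot': array([-1.02180450e-03,  9.82114972e-01,  1.88279400e-01, -7.05934768e-05]), 'contact_force': array([ 0.09004925, -0.05249348,  0.09769902]), 'ft_torque': array([-0.01352618, -0.02047157,  0.02589861]), 'grasp_force': 0.0, 'gripper_width': 0.9993818564696562}
scene [[-0.684, -0.729, -0.022, 0.366], [-0.467, 0.461, -0.755, 0.283], [0.56, -0.506, -0.656, 1.04], [0.0, 0.0, 0.0, 1.0]] [[415.3, 0.0, 278.3], [0.0, 415.3, 214.8], [0.0, 0.0, 1.0]] 0.032078435897756316 0.9959566326530612
top [[-0.026, -1.0, -0.015, 0.028], [-0.994, 0.028, -0.102, 0.498], [0.102, 0.012, -0.995, 1.473], [0.0, 0.0, 0.0, 1.0]] [[505.4, 0.0, 268.3], [0.0, 505.4, 209.4], [0.0, 0.0, 1.0]] -0.05580681722785443 0.9960841836734694
```

View pics/scene0.png

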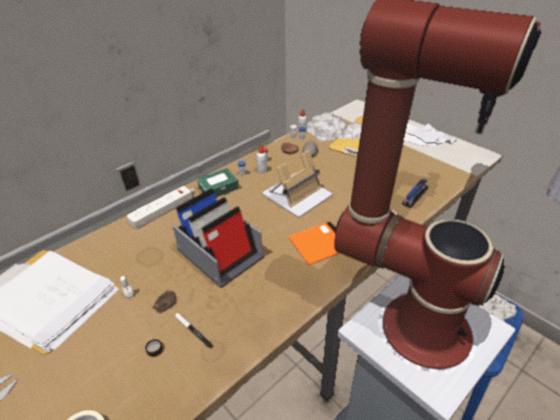

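View pics/top0.png

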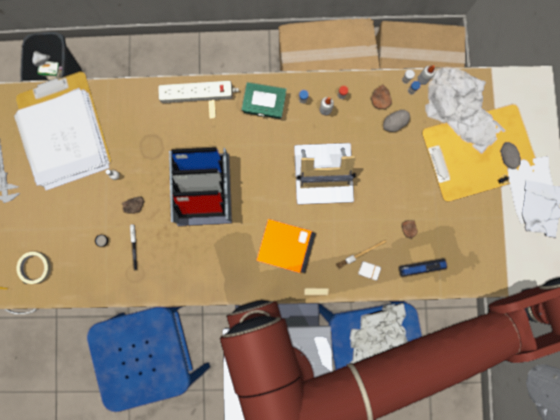

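The scene view shows blue at the back slot (about 195,210) and the stand at (295,188). The top view shows the blue panel at (197,160), the stand at (325,175) and the orange look-alike at (287,245). Tops and plate both lean away from the robot.

```bash
cat > m1.py <<'E'
from h import *
def load(n):
    z=np.load(f'/tmp/{n}.npz'); m=dict(mtx=z['K'],k1=float(z['k1']),world_to_cam=z['T']); return z['p'],z['d'],cloud(z['d'],m)
def plane(P):
    for _ in range(5):
        c=np.median(P,0) if _==0 else P.mean(0); n=np.linalg.svd(P-c,full_matrices=False)[2][2]
        e=(P-c)@n; P=P[abs(e)<max(2*np.median(abs(e)),.001)]
    return c,n*np.sign(n[0]),len(P)
if __name__=='__main__':
  for n in ['top','scene']:
    p,d,X=load(n); h=cv2.cvtColor(p,cv2.COLOR_RGB2HSV)
    roi=(X[...,2]>.03)&(X[...,0]>.4)&(X[...,0]<.85)&(X[...,1]>.05)&(X[...,1]<.4)
    for c,lo,hi in [('blue',105,130),('red',170,180)]:
        k=roi&(h[...,0]>=lo)&(h[...,0]<=hi)&(h[...,1]>130)
        P=X[k]; c0,nn,l=plane(P); print(n,c,l,c0.round(4),nn.round(3),P.min(0).round(3),P.max(0).round(3))
    # rack region highest
    P=X[roi]; print('rack roi',P.min(0).round(3),P.max(0).round(3))
    k=roi&(X[...,2]>.145); P=X[k]; print('tops',len(P))
    if len(P)>5:
        for a in np.arange(.4,.85,.02):
            q=P[(P[:,0]>a)&(P[:,0]<=a+.02)]
            if len(q): print(round(a,2),len(q),q.min(0).round(3),q.max(0).round(3))
    # stand
    roi=(X[...,2]>.02)&(X[...,0]>.45)&(X[...,0]<.75)&(X[...,1]>-.3)&(X[...,1]<-.04)
    ky=roi&(h[...,0]>10)&(h[...,0]<30)&(h[...,1]>50)
    P=X[roi];print('stand',P.min(0).round(3),P.max(0).round(3))
    P=X[ky];print('ply',len(P),P.min(0).round(3),P.max(0).round(3),*[np.round(v,3) for v in plane(P)])
    kd=roi&(h[...,2]<90); P=X[kd]; print('dark',len(P),P.min(0).round(3),P.max(0).round(3),P.mean(0).round(3))
  p=cv2.imread('pics/top0.png')[130:240,160:370]; a=cv2.resize(p,None,fx=3.7,fy=3.7,interpolation=cv2.INTER_CUBIC)
  cv2.imwrite('pics/topcrop.png',a)
E
python3 m1.py
```

```text
top blue 381 [0.6355 0.2081 0.1029] [ 0.968  0.018 -0.25 ] [0.597 0.146 0.033] [0.655 0.288 0.173]
top red 29 [0.5212 0.215  0.1385] [ 0.95   0.037 -0.309] [0.49  0.143 0.044] [0.533 0.279 0.166]
rack roi [0.463 0.051 0.03 ] [0.85  0.339 0.175]
tops 838
0.52 268 [0.524 0.145 0.145] [0.54  0.274 0.173]
0.54 6 [0.54  0.15  0.162] [0.541 0.166 0.168]
0.58 271 [0.585 0.146 0.145] [0.6   0.275 0.175]
0.6 6 [0.6   0.149 0.16 ] [0.602 0.215 0.168]
0.64 278 [0.646 0.147 0.145] [0.66  0.277 0.174]
0.66 9 [0.66  0.165 0.161] [0.661 0.198 0.165]
stand [ 0.539 -0.243  0.02 ] [ 0.687 -0.069  0.147]
ply 884 [ 0.564 -0.243  0.02 ] [ 0.629 -0.081  0.147] [ 0.595 -0.157  0.084] [ 0.903  0.012 -0.429] 470
dark 120 [ 0.568 -0.24   0.031] [ 0.593 -0.071  0.089] [ 0.577 -0.165  0.075]
scene blue 200 [0.6432 0.2159 0.1337] [ 0.972  0.026 -0.235] [0.586 0.15  0.066] [0.652 0.282 0.168]
scene red 9 [0.5163 0.2249 0.1092] [ 0.965  0.024 -0.26 ] [0.501 0.173 0.05 ] [0.529 0.271 0.157]
rack roi [0.46 0.05 0.03] [0.85  0.34  0.171]
tops 1081
0.52 371 [0.523 0.144 0.145] [0.539 0.275 0.171]
0.54 5 [0.54  0.152 0.162] [0.543 0.173 0.165]
0.58 360 [0.583 0.147 0.145] [0.6   0.276 0.171]
0.64 344 [0.642 0.148 0.145] [0.66  0.278 0.171]
0.66 1 [0.66  0.179 0.164] [0.66  0.179 0.164]
stand [ 0.559 -0.24   0.02 ] [ 0.669 -0.067  0.145]
ply 1092 [ 0.559 -0.24   0.02 ] [ 0.632 -0.073  0.145] [ 0.591 -0.152  0.076] [ 0.906  0.013 -0.423] 594
dark 84 [ 0.567 -0.231  0.053] [ 0.586 -0.067  0.083] [ 0.574 -0.134  0.076]
```

View pics/topcrop.png

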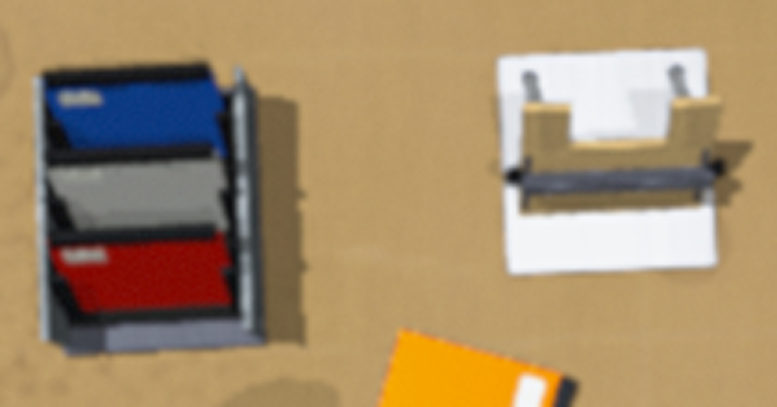

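```bash
python3 -m crank '[{"z":-0.6,"turn":-0.135},{"z":-0.6,"turn":-0.135},{"z":-0.6,"turn":-0.135},{"z":-0.6,"turn":-0.135},{"z":-0.6,"turn":-0.135}]' 40; python3 -m crank '[{"turn":-0.135},{"turn":-0.135},{"turn":-0.135},{"turn":-0.133},{}]'
cat > go.py <<'E'
from h import *
import sys
t=np.array([float(a) for a in sys.argv[1:4]]); s=manip.state(); q=s['tool_rot']; r=R.from_quat([q[1],q[2],q[3],q[0]]).as_matrix()
print('t',round(s['time'],2),'pos',s['tool_pos'].round(4),'xyaw',round(float(np.arctan2(r[1,0],r[0,0])),3),'F',s['contact_force'].round(1),'w',round(s['gripper_width'],3),'g',round(s['grasp_force'],1))
print('shift cm',(r.T@(t-s['tool_pos'])*100).round(2))
E
python3 go.py .654 .2125 .24
```

```text
t 0.1 pos [ 0.231  -0.5801  0.2302] xyaw 0.379 F [-0.3  0.2 -0.9] w 0.999 g 0.0
shift cm [ 68.62 -58.    -0.86]schema error: expected keys x, y, z, turn
schema error: expected keys x, y, z, turn
```

All four keys are required.

```bash
python3 -m crank '[{"x":0,"y":0,"z":-0.6,"turn":-0.135},{"x":0,"y":0,"z":-0.6,"turn":-0.135},{"x":0,"y":0,"z":-0.6,"turn":-0.135},{"x":0,"y":0,"z":-0.6,"turn":-0.135},{"x":0,"y":0,"z":-0.6,"turn":-0.135}]' 40; python3 -m crank '[{"x":0,"y":0,"z":0,"turn":-0.135},{"x":0,"y":0,"z":0,"turn":-0.135},{"x":0,"y":0,"z":0,"turn":-0.135},{"x":0,"y":0,"z":0,"turn":-0.133},{"x":0,"y":0,"z":0,"turn":0}]'
python3 go.py .654 .2125 .24
```

```text
time: 0.6
tool_pos: [0.231, -0.5803, 0.2608]
tool_rot: [-0.001, 0.863, 0.505, 0.0]
contact_force: [0.5, 0.1, -0.5]
gripper_width: 0.398
grasp_force: 0.0
time: 1.1
tool_pos: [0.2311, -0.5804, 0.2606]
tool_rot: [-0.0, 0.7, 0.714, 0.0]
contact_force: [-0.9, -0.0, 0.3]
gripper_width: 0.398
grasp_force: 0.0
t 1.1 pos [ 0.2311 -0.5804  0.2606] xyaw 1.592 F [-0.9 -0.   0.3] w 0.398 g 0.0
shift cm [78.39 43.93  2.14]
```

```bash
A='x'; python3 -m crank '[{"x":3.9,"y":2.2,"z":0,"turn":0},{"x":3.9,"y":2.2,"z":0,"turn":0},{"x":3.9,"y":2.2,"z":0,"turn":0},{"x":3.9,"y":2.2,"z":0,"turn":0},{"x":3.9,"y":2.2,"z":0,"turn":0}]' >/dev/null; python3 -m crank '[{"x":3.9,"y":2.2,"z":0,"turn":0},{"x":3.9,"y":2.2,"z":0,"turn":0},{"x":3.9,"y":2.2,"z":0,"turn":0},{"x":3.9,"y":2.2,"z":0,"turn":0},{"x":3.9,"y":2.2,"z":0,"turn":0}]'; python3 -m crank '[{"x":3.9,"y":2.2,"z":0,"turn":0},{"x":3.9,"y":2.2,"z":0,"turn":0},{"x":3.9,"y":2.2,"z":0,"turn":0},{"x":3.9,"y":2.2,"z":0,"turn":0},{"x":3.9,"y":2.2,"z":0,"turn":0}]' >/dev/null; python3 -m crank '[{"x":3.9,"y":2.2,"z":0,"turn":0},{"x":3.9,"y":2.2,"z":0,"turn":0},{"x":3.9,"y":2.2,"z":0,"turn":0},{"x":3.9,"y":2.2,"z":0,"turn":0},{"x":0,"y":0,"z":0,"turn":0}]'
python3 go.py .654 .2125 .19
```

```text
time: 2.1
tool_pos: [0.4433, -0.1844, 0.2612]
tool_rot: [0.0, 0.701, 0.713, 0.0]
contact_force: [0.9, 0.4, -0.0]
gripper_width: 0.398
grasp_force: 0.0
time: 3.1
tool_pos: [0.6343, 0.1732, 0.2597]
tool_rot: [-0.001, 0.699, 0.715, -0.0]
contact_force: [0.7, -0.6, -0.2]
gripper_width: 0.403
grasp_force: 0.0
t 3.1 pos [0.6343 0.1732 0.2597] xyaw 1.593 F [ 0.7 -0.6 -0.2] w 0.403 g 0.0
shift cm [3.87 2.07 6.98]
```

```bash
python3 -m crank '[{"x":2,"y":1,"z":0.8,"turn":0},{"x":1.9,"y":1,"z":1.5,"turn":0},{"x":0,"y":0,"z":2,"turn":0},{"x":0,"y":0,"z":1,"turn":0},{"x":0,"y":0,"z":0,"turn":0}]' ; python3 - <<'E'
from h import *
from m1 import plane
p,d,m=grab('wrist','w1.png'); X=cloud(d,m); h=cv2.cvtColor(p,cv2.COLOR_RGB2HSV)
roi=(X[...,1]>.12)&(X[...,1]<.3)&(X[...,0]>.62)&(X[...,0]<.70)&(d>0)
k=roi&(h[...,0]>=105)&(h[...,0]<=130)&(h[...,1]>130)&(X[...,2]>.05)
if k.sum()>50: print('blue',k.sum(),plane(X[k]),X[k].min(0).round(4),X[k].max(0).round(4))
k=roi&(X[...,2]>.152)&(X[...,2]<.178)&(h[...,2]<90)
P=X[k];print('strip',len(P))
if len(P): print(P.min(0),P.max(0),P.mean(0)); t=P[P[:,2]>.163]; print(np.percentile(t,[2,50,98],axis=0).round(4),np.polyfit(t[:,1],t[:,0],1))
E
python3 go.py .654 .2125 .158
```

```text
time: 3.6
tool_pos: [0.6512, 0.2076, 0.2055]
tool_rot: [-0.001, 0.7, 0.714, -0.002]
contact_force: [-0.1, -0.4, -0.5]
gripper_width: 0.395
grasp_force: 0.0
blue 3807 (array([0.63783211, 0.21384548, 0.10422424]), array([ 0.96535988,  0.02073977, -0.26009644]), 3481) [0.6221 0.1496 0.0501] [0.6561 0.2787 0.1658]
strip 4046
[0.64811435 0.15064424 0.1525986 ] [0.66260474 0.27639104 0.16854671] [0.65539856 0.22054089 0.16457632]
[[0.6512 0.1552 0.1635]
 [0.6565 0.2237 0.166 ]
 [0.6617 0.2743 0.1677]] [-0.01981672  0.66088506]
t 3.65 pos [0.652  0.2077 0.2073] xyaw 1.59 F [0.2 0.1 0.3] w 0.4 g 0.0
shift cm [0.48 0.22 4.93]
```

View pics/w1.png

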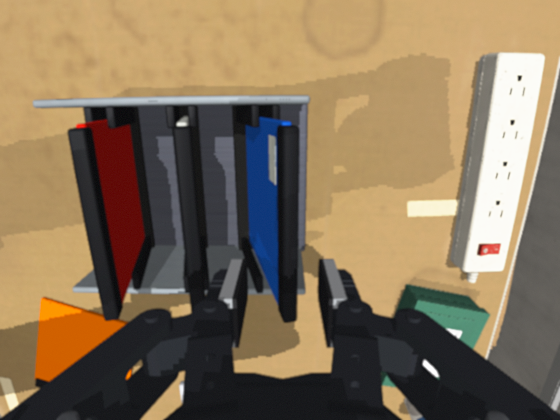

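The wrist view shows the blue panel's strip at columns 280–298, between the two fingers (columns 238 and 325). White's strip is at 190, clear of the left finger. Descending.

```bash
python3 -m crank '[{"x":0.3,"y":0.2,"z":1,"turn":0},{"x":0.3,"y":0.2,"z":1.5,"turn":0},{"x":0,"y":0,"z":1.5,"turn":0},{"x":0,"y":0,"z":0.9,"turn":0},{"x":0,"y":0,"z":0,"turn":0}]'; python3 go.py .6555 .2135 .158; python3 -m crank '[{"x":0,"y":0,"z":0,"turn":0}]' 20;python3 go.py .6555 .2135 .158
```

```text
time: 4.15
tool_pos: [0.655, 0.214, 0.156]
tool_rot: [-0.001, 0.7, 0.714, -0.002]
contact_force: [-1.0, -0.9, 0.0]
gripper_width: 0.397
grasp_force: 0.0
t 4.15 pos [0.655 0.214 0.156] xyaw 1.592 F [-1.  -0.9  0. ] w 0.397 g 0.0
shift cm [-0.06  0.05 -0.2 ]
time: 4.25
tool_pos: [0.6563, 0.2144, 0.1588]
tool_rot: [-0.0, 0.7, 0.714, -0.0]
contact_force: [0.6, 0.4, 0.3]
gripper_width: 0.244
grasp_force: 0.0
t 4.25 pos [0.6563 0.2144 0.1588] xyaw 1.592 F [0.6 0.4 0.3] w 0.244 g 0.0
shift cm [-0.08 -0.08  0.08]
```

```bash
python3 -m crank '[{"x":0,"y":0,"z":0.2,"turn":0},{"x":0,"y":0,"z":0,"turn":0}]' 14; python3 -m crank '[{"x":0,"y":0,"z":0,"turn":0},{"x":0,"y":0,"z":0,"turn":0},{"x":0,"y":0,"z":0,"turn":0}]' 0;python3 go.py .6555 .2135 .158
```

```text
time: 4.45
tool_pos: [0.6568, 0.2145, 0.1585]
tool_rot: [0.0, 0.7, 0.715, 0.0]
contact_force: [-1.5, 0.0, 2.1]
gripper_width: 0.14
grasp_force: 2.2
time: 4.75
tool_pos: [0.6568, 0.2145, 0.1587]
tool_rot: [0.0, 0.7, 0.715, 0.0]
contact_force: [-2.4, -0.6, 5.8]
gripper_width: 0.101
grasp_force: 58.0
t 4.75 pos [0.6568 0.2145 0.1587] xyaw 1.592 F [-2.4 -0.6  5.8] w 0.101 g 58.0
shift cm [-0.1  -0.13  0.07]
```

```bash
python3 -m crank '[{"x":0,"y":0.26,"z":-0.97,"turn":0},{"x":0,"y":0.26,"z":-0.97,"turn":0}]'; python3 -m crank '[{"x":0,"y":0.26,"z":-0.97,"turn":0},{"x":0,"y":0.26,"z":-0.97,"turn":0}]'
```

```text
time: 4.95
tool_pos: [0.6606, 0.2144, 0.1754]
tool_rot: [-0.001, 0.7, 0.715, -0.002]
contact_force: [-2.2, -0.1, -1.0]
gripper_width: 0.098
grasp_force: 56.8
time: 5.15
tool_pos: [0.667, 0.2147, 0.1966]
tool_rot: [-0.0, 0.7, 0.714, -0.0]
contact_force: [-2.1, 0.3, -2.2]
gripper_width: 0.099
grasp_force: 57.6
```

```bash
python3 -m crank '[{"x":0,"y":0.26,"z":-0.97,"turn":0},{"x":0,"y":0.26,"z":-0.97,"turn":0},{"x":0,"y":0.26,"z":-0.97,"turn":0}]'; python3 -m crank '[{"x":0,"y":0.26,"z":-0.97,"turn":0},{"x":0,"y":0.26,"z":-0.97,"turn":0},{"x":0,"y":0.26,"z":-0.97,"turn":0}]';  python3 -m crank '[{"x":0,"y":0.26,"z":-1,"turn":0},{"x":0,"y":0,"z":-1,"turn":0},{"x":0,"y":0,"z":-1,"turn":0},{"x":0,"y":0,"z":-1,"turn":0},{"x":0,"y":0,"z":0,"turn":0}]'; python3 - <<'E'
from h import *
from m1 import plane
for n in ['scene','top','wrist']:
    p,d,m=grab(n,n+'2.png'); X=cloud(d,m); h=cv2.cvtColor(p,cv2.COLOR_RGB2HSV)
    k=(X[...,1]>.1)&(X[...,1]<.32)&(X[...,0]>.58)&(X[...,0]<.75)&(d>0)&(h[...,0]>=105)&(h[...,0]<=130)&(h[...,1]>130)
    if k.sum()>50: print(n,k.sum(),plane(X[k]),X[k].min(0).round(4),X[k].max(0).round(4))
s=cv2.imread('pics/scene2.png')[130:300,130:360]; cv2.imwrite('pics/s2c.png',cv2.resize(s,None,fx=3,fy=3))
E
```

```text
time: 5.45
tool_pos: [0.6752, 0.2148, 0.2264]
tool_rot: [0.0, 0.7, 0.714, 0.0]
contact_force: [-2.0, 1.0, -1.4]
gripper_width: 0.1
grasp_force: 57.4
time: 5.75
tool_pos: [0.6835, 0.2149, 0.2556]
tool_rot: [0.001, 0.7, 0.714, 0.001]
contact_force: [0.9, 0.1, -1.2]
gripper_width: 0.088
grasp_force: 57.6
time: 6.25
tool_pos: [0.6859, 0.2152, 0.2971]
tool_rot: [0.001, 0.7, 0.715, 0.002]
contact_force: [0.7, -0.5, -1.1]
gripper_width: 0.088
grasp_force: 58.0
scene 1642 (array([0.67188332, 0.21367687, 0.22463355]), array([ 0.99099657,  0.0243164 , -0.13166058]), 997) [0.6585 0.1506 0.1566] [0.6841 0.2795 0.2942]
top 259 (array([0.67482702, 0.17598088, 0.23485026]), array([ 0.99163779,  0.02972427, -0.12558251]), 156) [0.5803 0.1366 0.1621] [0.6826 0.2732 0.5331]
wrist 1571 (array([0.67260144, 0.23729984, 0.21994389]), array([ 0.99036147,  0.02017112, -0.13703022]), 1356) [0.658  0.1379 0.0115] [0.687  0.2788 0.2956]
```

View pics/s2c.png

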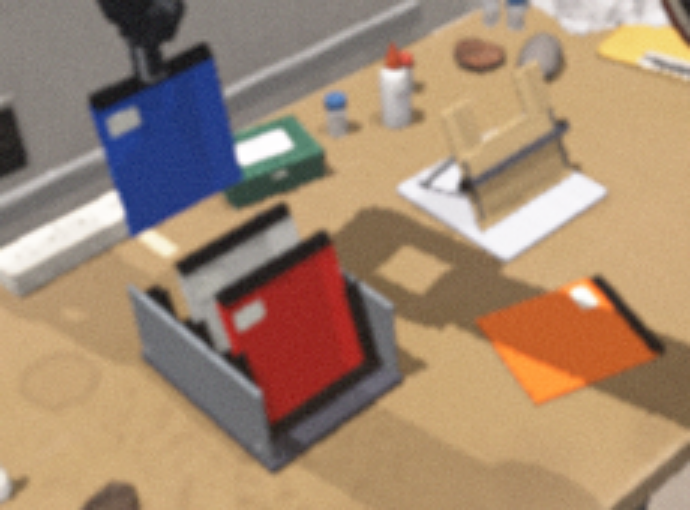

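The crop shows blue held clear of the rack, leaning about 7.6°, with white and red still in place. The stand is at (505,170). Next I'll refine the stand frame and the ledge height from these frames.

```bash
cat > st.py <<'E'
from m1 import *
def sf(X,yaw=.0137,o=(.5613,-.155,.012)):
    M=R.from_euler('z',yaw).as_matrix()@R.from_euler('y',25,degrees=True).as_matrix()
    return (X-np.array(o))@M
E
python3 - <<'E'
from st import *
for n in ['scene','top']:
    p,d,X=load(n); h=cv2.cvtColor(p,cv2.COLOR_RGB2HSV); S=sf(X)
    k=(abs(S[...,1])<.1)&(S[...,2]>.0)&(S[...,2]<.16)&(abs(S[...,0])<.035)&(X[...,2]>.018)&(d>0)
    f=k&(abs(S[...,0])<.006)
    a=S[f]; print(n,'face x med',np.median(a[:,0]).round(4),'y@z>.1',np.percentile(a[a[:,2]>.1][:,1],[1,99]).round(4),'y@.03-.09',np.percentile(a[(a[:,2]>.06)&(a[:,2]<.095)][:,1],[1,99]).round(4),'zmax',a[:,2].max().round(3))
    hi=a[a[:,2]>.105][:,1]; print(' notch',hi[hi<0].max().round(4),hi[hi>0].min().round(4))
    c=S[k&(abs(S[...,1])<.07)&(S[...,0]<-.007)]
    print(' ledge n',len(c))
    for lo in np.arange(-.034,-.006,.003):
        q=c[(c[:,0]>=lo)&(c[:,0]<lo+.003)]
        if len(q)>3: print('  x',lo.round(3),len(q),'z',np.percentile(q[:,2],[5,25,50,75,95]).round(4))
    dk=S[k&(h[...,2]<100)]; print(' dark z',np.percentile(dk[:,2],[5,50,95]).round(4),'y',np.percentile(dk[:,1],[2,98]).round(4))
E
python3 go.py .60 -.155 .32
```

```text
scene face x med -0.0003 y@z>.1 [-0.0754  0.0749] y@.03-.09 [-0.0763  0.083 ] zmax 0.147
 notch -0.0359 0.0346
 ledge n 111
  x -0.025 9 z [0.0624 0.0637 0.0662 0.07   0.0714]
  x -0.022 56 z [0.0605 0.0626 0.0653 0.0684 0.07  ]
  x -0.019 35 z [0.0596 0.062  0.0647 0.068  0.0699]
  x -0.016 6 z [0.0593 0.0607 0.063  0.0649 0.0682]
  x -0.01 4 z [0.016  0.0512 0.066  0.0663 0.0665]
 dark z [0.0558 0.0643 0.0685] y [-0.069   0.0861]
top face x med -0.0004 y@z>.1 [-0.0756  0.0731] y@.03-.09 [-0.0842  0.0804] zmax 0.152
 notch -0.0381 0.0361
 ledge n 222
  x -0.025 4 z [0.0669 0.0672 0.0684 0.0705 0.0732]
  x -0.022 56 z [0.0604 0.0633 0.0661 0.0693 0.0728]
  x -0.019 66 z [0.0573 0.0614 0.0647 0.0672 0.0712]
  x -0.016 20 z [0.06   0.0654 0.0659 0.0671 0.0686]
  x -0.013 29 z [0.0616 0.063  0.0648 0.0666 0.0692]
  x -0.01 47 z [0.0597 0.062  0.064  0.0659 0.0684]
 dark z [0.0567 0.0653 0.0715] y [-0.0848  0.0804]
t 6.4 pos [0.6849 0.215  0.2939] xyaw 1.592 F [ 0.1 -0.  -1.5] w 0.091 g 58.0
shift cm [-36.82  -9.27  -2.6 ]
```

```bash
python3 -m crank '[{"x":-1.5,"y":-0.2,"z":-0.6,"turn":0},{"x":-2.5,"y":-0.4,"z":-0.6,"turn":0},{"x":-3,"y":-0.6,"z":-0.6,"turn":0},{"x":-3,"y":-0.6,"z":-0.2,"turn":0},{"x":-3,"y":-0.6,"z":0,"turn":0}]' >/dev/null; python3 -m crank '[{"x":-3,"y":-0.7,"z":0,"turn":0},{"x":-3,"y":-0.7,"z":0,"turn":0},{"x":-3,"y":-0.7,"z":0,"turn":0},{"x":-3,"y":-0.7,"z":0,"turn":0},{"x":-3,"y":-0.7,"z":0,"turn":0}]'; python3 -m crank '[{"x":-3,"y":-0.6,"z":0,"turn":0},{"x":-2.5,"y":-0.5,"z":0,"turn":0},{"x":-2,"y":-0.3,"z":0,"turn":0},{"x":-0.7,"y":0,"z":0,"turn":0},{"x":0,"y":0,"z":0,"turn":0}]' >/dev/null; python3 go.py .605 -.156 .24
cat > look.py <<'E'
from st import *
import sys
for n in ['scene','top']:
    p,d,m=grab(n,n+sys.argv[1]+'.png'); X=cloud(d,m); h=cv2.cvtColor(p,cv2.COLOR_RGB2HSV)
    k=(X[...,1]>-.26)&(X[...,1]<-.05)&(X[...,0]>.5)&(X[...,0]<.72)&(d>0)&(X[...,2]<.35)&(h[...,0]>=105)&(h[...,0]<=130)&(h[...,1]>130)
    if k.sum()<60: continue
    P=X[k]; c,nn,l=plane(P); e=abs((P-c)@nn)<.004; P=P[e]
    print(n,l,'lean',np.degrees(np.arctan2(-nn[2],nn[0])).round(1),'yaw',(nn[1]/nn[0]).round(3),'y',np.percentile(P[:,1],[1,99]).round(4),'z',np.percentile(P[:,2],[1,99]).round(4))
    zb=P[:,2].min(); print('  front face x at zmin',(c[0]-(zb-c[2])*nn[2]/nn[0]).round(4),'bottom z',zb.round(4),'stand frame',sf(np.array([c[0]-(zb-c[2])*nn[2]/nn[0],-.155,zb])).round(4))
E
python3 look.py 3
```

```text
time: 7.4
tool_pos: [0.631, -0.0682, 0.3142]
tool_rot: [-0.0, 0.7, 0.714, -0.0]
contact_force: [0.0, 0.1, -1.6]
gripper_width: 0.093
grasp_force: 58.0
t 7.9 pos [ 0.6193 -0.1495  0.3141] xyaw 1.59 F [ 0.2  0.6 -1.4] w 0.093 g 58.0
shift cm [-0.62 -1.43  7.41]
scene 477 lean 7.7 yaw 0.019 y [-0.2089 -0.0866] z [0.1787 0.3055]
  front face x at zmin 0.5966 bottom z 0.1748 stand frame [-0.0368 -0.0005  0.1625]
top 213 lean 7.1 yaw 0.018 y [-0.2126 -0.1089] z [0.1854 0.3141]
  front face x at zmin 0.5991 bottom z 0.182 stand frame [-0.0376 -0.0005  0.1701]
```

```bash
python3 -m crank '[{"x":-0.6,"y":-1.0,"z":1.5,"turn":0},{"x":0,"y":-0.45,"z":2,"turn":0},{"x":0,"y":0,"z":2,"turn":0},{"x":0,"y":0,"z":1.4,"turn":0},{"x":0,"y":0,"z":0,"turn":0}]' >/dev/null; python3 go.py .605 -.156 .214; python3 look.py 4
```

```text
t 8.5 pos [ 0.6042 -0.1533  0.2422] xyaw 1.593 F [-0.3  0.5 -2.2] w 0.089 g 58.0
shift cm [-0.27  0.09  2.82]
scene 513 lean 8.1 yaw 0.027 y [-0.213  -0.0906] z [0.1067 0.233 ]
  front face x at zmin 0.5805 bottom z 0.1042 stand frame [-0.0215 -0.0003  0.0917]
top 157 lean 7.0 yaw 0.019 y [-0.2176 -0.1169] z [0.1117 0.2464]
  front face x at zmin 0.5838 bottom z 0.1065 stand frame [-0.0196 -0.0003  0.0951]
```

```bash
python3 -m crank '[{"x":-0.1,"y":-0.1,"z":0.8,"turn":0},{"x":0,"y":0,"z":0.8,"turn":0},{"x":0,"y":0,"z":0.3,"turn":0}]' ; python3 -m crank '[{"x":0,"y":0,"z":0.2,"turn":0},{"x":0,"y":0,"z":0.2,"turn":0}]'; python3 -m crank '[{"x":0,"y":0,"z":0.2,"turn":0}]'
```

```text
time: 8.9
tool_pos: [0.6041, -0.1557, 0.2253]
tool_rot: [-0.001, 0.7, 0.714, -0.0]
contact_force: [0.4, -0.7, -2.1]
gripper_width: 0.092
grasp_force: 57.9
time: 9.1
tool_pos: [0.6044, -0.1558, 0.2222]
tool_rot: [0.0, 0.7, 0.714, 0.0]
contact_force: [0.8, -0.7, -0.5]
gripper_width: 0.096
grasp_force: 57.9
time: 9.2
tool_pos: [0.6045, -0.1558, 0.2204]
tool_rot: [0.0, 0.7, 0.714, 0.0]
contact_force: [0.3, -0.7, -1.0]
gripper_width: 0.088
grasp_force: 57.9
```

```bash
for i in 1; do python3 -m crank '[{"x":0,"y":0,"z":0.2,"turn":0}]'; done;  python3 -m crank '[{"x":0,"y":0,"z":0.15,"turn":0},{"x":0,"y":0,"z":0,"turn":0}]'
```

```text
time: 9.3
tool_pos: [0.6045, -0.1558, 0.2184]
tool_rot: [0.0, 0.7, 0.714, 0.0]
contact_force: [0.2, 0.7, -1.5]
gripper_width: 0.089
grasp_force: 57.9
time: 9.5
tool_pos: [0.6043, -0.1557, 0.2165]
tool_rot: [-0.0, 0.7, 0.714, -0.0]
contact_force: [-0.2, -1.3, -1.6]
gripper_width: 0.095
grasp_force: 57.9
```

```bash
python3 -m crank '[{"x":0,"y":0,"z":0.15,"turn":0},{"x":0,"y":0,"z":0,"turn":0}]'|grep -E "pos|contact"
```

```text
tool_pos: [0.6046, -0.1559, 0.2157]
contact_force: [0.1, 0.1, -1.2]
```

```bash
python3 -m crank '[{"x":0,"y":0,"z":0.15,"turn":0},{"x":0,"y":0,"z":0,"turn":0}]'|grep -E "pos|contact"; python3 -m crank '[{"x":0,"y":0,"z":0.1,"turn":0},{"x":0,"y":0,"z":0,"turn":0}]'|grep -E "pos|contact"
```

```text
tool_pos: [0.6052, -0.1561, 0.2154]
contact_force: [-0.2, -0.5, 4.8]
tool_pos: [0.6057, -0.1562, 0.2153]
contact_force: [1.4, -1.5, 7.0]
```

```bash
python3 look.py 5; python3 -c "
import cv2;s=cv2.imread('pics/scene5.png')[120:250,230:370]; cv2.imwrite('pics/s5c.png',cv2.resize(s,None,fx=4,fy=4,interpolation=2))"
```

```text
scene 433 lean 8.2 yaw 0.024 y [-0.2164 -0.0936] z [0.0786 0.206 ]
  front face x at zmin 0.5818 bottom z 0.076 stand frame [-0.0085 -0.0003  0.0666]
top 139 lean 7.1 yaw 0.017 y [-0.221  -0.1205] z [0.0796 0.2181]
  front face x at zmin 0.5833 bottom z 0.0704 stand frame [-0.0047 -0.0003  0.0623]
```

View pics/s5c.png

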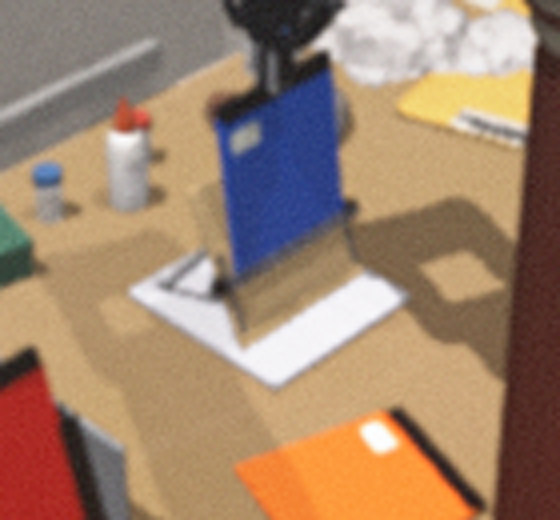

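Blue's bottom edge (crop 235–345, about 270–205) sits behind the lip on the ledge, still held. Now leaning it back in an arc while watching the force.

```bash
python3 -m crank '[{"x":0,"y":0.4,"z":0,"turn":0},{"x":0,"y":0.4,"z":0.06,"turn":0}]'|grep -E "pos|contact|wid|grasp"; python3 -m crank '[{"x":0,"y":0.4,"z":0.08,"turn":0},{"x":0,"y":0,"z":0,"turn":0}]'|grep -E "pos|contact|wid|grasp"
```

```text
tool_pos: [0.6129, -0.156, 0.2139]
contact_force: [-0.6, -0.9, 6.8]
gripper_width: 0.089
grasp_force: 63.3
tool_pos: [0.6168, -0.1557, 0.2126]
contact_force: [-0.5, -1.2, 6.4]
gripper_width: 0.087
grasp_force: 64.5
```

```bash
python3 -m crank '[{"x":0,"y":0.4,"z":0.1,"turn":0},{"x":0,"y":0.4,"z":0.11,"turn":0}]'|grep -E "pos|contact|wid|grasp"; python3 -m crank '[{"x":0,"y":0.4,"z":0.13,"turn":0},{"x":0,"y":0.4,"z":0.14,"turn":0},{"x":0,"y":0,"z":0,"turn":0}]'|grep -E "pos|contact|wid|grasp"; python3 look.py 6
```

```text
tool_pos: [0.6243, -0.1556, 0.2107]
contact_force: [-2.2, 0.1, 7.5]
gripper_width: 0.091
grasp_force: 70.0
tool_pos: [0.633, -0.1555, 0.2083]
contact_force: [-1.1, 0.1, 7.9]
gripper_width: 0.088
grasp_force: 70.9
scene 573 lean 18.6 yaw 0.02 y [-0.216  -0.0929] z [0.0749 0.2004]
  front face x at zmin 0.5828 bottom z 0.0725 stand frame [-0.0061 -0.0003  0.0639]
top 101 lean 14.7 yaw 0.006 y [-0.2158 -0.1152] z [0.1421 0.2093]
  front face x at zmin 0.6068 bottom z 0.1318 stand frame [-0.0094 -0.0006  0.1278]
```

```bash
python3 -m crank '[{"x":0,"y":0.4,"z":0.15,"turn":0},{"x":0,"y":0.4,"z":0.16,"turn":0},{"x":0,"y":0,"z":0,"turn":0}]'|grep -E "pos|contact|wid|grasp"; python3 -m crank '[{"x":0,"y":0.3,"z":0.12,"turn":0},{"x":0,"y":0.2,"z":0.08,"turn":0},{"x":0,"y":0,"z":0,"turn":0}]'|grep -E "pos|contact|wid|grasp"; python3 look.py 7
```

```text
tool_pos: [0.6408, -0.1554, 0.2053]
contact_force: [-1.8, -0.3, 8.7]
gripper_width: 0.091
grasp_force: 76.5
tool_pos: [0.6462, -0.1553, 0.2034]
contact_force: [-1.1, -0.5, 6.8]
gripper_width: 0.089
grasp_force: 73.6
scene 607 lean 24.5 yaw 0.014 y [-0.2159 -0.0933] z [0.0746 0.1959]
  front face x at zmin 0.5827 bottom z 0.0731 stand frame [-0.0065 -0.0003  0.0644]
top 71 lean 19.3 yaw 0.012 y [-0.2135 -0.1234] z [0.149  0.2067]
  front face x at zmin 0.6199 bottom z 0.1474 stand frame [-0.0042 -0.0008  0.1475]
```

```bash
python3 -m crank '[{"x":0,"y":0,"z":0,"turn":0},{"x":0,"y":0,"z":0,"turn":0}]' 14|grep -E "pos|contact|wid|grasp"; python3 -m crank '[{"x":0,"y":0,"z":0,"turn":0},{"x":0,"y":0,"z":0,"turn":0},{"x":0,"y":0,"z":0,"turn":0}]' 35|grep -E "pos|contact|wid|grasp"; python3 look.py 8
```

```text
tool_pos: [0.6468, -0.1553, 0.203]
contact_force: [2.4, -0.7, 4.9]
gripper_width: 0.137
grasp_force: 4.7
tool_pos: [0.6447, -0.1546, 0.2001]
contact_force: [0.3, -0.8, -0.3]
gripper_width: 0.35
grasp_force: 0.0
scene 625 lean 25.3 yaw 0.018 y [-0.2162 -0.0933] z [0.0755 0.1953]
  front face x at zmin 0.5819 bottom z 0.072 stand frame [-0.0067 -0.0003  0.063 ]
top 81 lean -10.1 yaw -0.13 y [-0.2131 -0.1161] z [0.1675 0.3392]
  front face x at zmin 0.6379 bottom z 0.1667 stand frame [ 0.004  -0.001   0.1726]
```

```bash
python3 -m crank '[{"x":0,"y":0.1,"z":-0.5,"turn":0},{"x":0,"y":0.2,"z":-1,"turn":0},{"x":0,"y":0,"z":-2,"turn":0},{"x":0,"y":0,"z":-4,"turn":0},{"x":0,"y":0,"z":-4,"turn":0}]'|grep -E "pos|contact|wid|grasp"; python3 look.py 9;python3 -c "
import cv2;s=cv2.imread('pics/scene9.png')[120:250,170:370]; cv2.imwrite('pics/s9c.png',cv2.resize(s,None,fx=4,fy=4,interpolation=2))"
```

```text
tool_pos: [0.6481, -0.1547, 0.3178]
contact_force: [0.2, -0.1, 1.1]
gripper_width: 0.347
grasp_force: 0.0
scene 598 lean 25.0 yaw 0.013 y [-0.2162 -0.0934] z [0.075  0.1965]
  front face x at zmin 0.5824 bottom z 0.0721 stand frame [-0.0063 -0.0003  0.0634]
```

View pics/s9c.png

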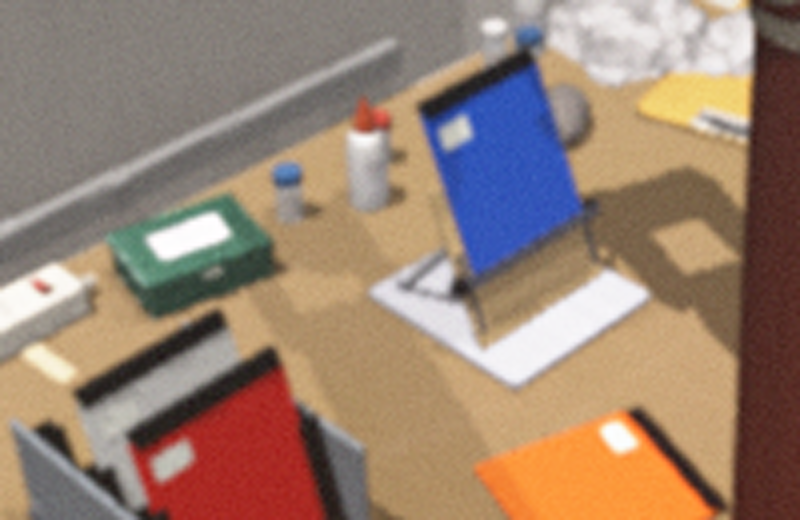

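The panel stands on the ledge (crop 425–590, 60–275), flat against the plate and released. The gripper is clear and the other panels haven't moved.

```bash
python3 -m crank '[{"x":0,"y":0,"z":0,"turn":0},{"x":0,"y":0,"z":0,"turn":0}]'|head -1; python3 -c "
from plant import manip; print(manip.job_done())"
```

```text
time: 13.3
the job is handed in; nothing more can be done
None
```

The blue panel is standing centred on the ledge, leaning flat against the plate at about 25° and released. The job was handed in at 13.3 s; no verdict came back.

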